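# Hook a slide carrier out of a deep narrow staining tank and hang it up to drip

### The arm

A 7-joint arm with a two-finger parallel gripper is mounted at the origin on a cart in front of the work surface, level with it; the furniture and walls round the work are solid. World frame = base frame: x ahead of the robot, y to its left, z up, the work surface at z = 0. Lengths are in m, angles in rad, forces in N, time in s.
With the tool pointing down it reaches from about 0.425 to 0.825 m from the base axis. Payload 3.6 kg.
Tool frame: the origin (TCP) lies midway between the tips of the shut fingers; the grasp point (between the pads) lies 19 mm behind it; z points along the fingers, y is the line along which they close (so a half turn about z gives the same grasp; the last joint's range is limited). The gripper opens to 85 mm and grips with 20 to 120 N. Pads are 22 mm wide; open, the fingers measure 114 mm over their backs; the gripper's body (76 mm by 85 mm) begins 54 mm behind the grasp point. The pads swing forward as they close: fully open they stand 13 mm farther back than shut.
Start: joints at [-1.141, 0.615, -0.013, 1.423, 0.008, 1.103, -0.04], TCP at [0.286, 0.584, 0.231] pointing down, gripper open.
Joint ranges: [-3.12, 3.12], [-0.3, 2.06], [-1.34, 1.32], [0.26, 2.42], [-1.36, 4.5], [0.01, 1.98], [-2.84, 2.84]. Speed limits (rad/s): [2.79, 2.79, 3.14, 3.14, 3.14, 3.14, 3.14].

### API

Orientations are given as a unit quaternion [w, x, y, z].
In Python, from bench import r gives the robot as it stands.
- The arm moves only by the tool arm_command, never from a script. Its argument "motion" is a list of rows, each a list of 3 entries, a list of its own where there are three numbers: the shift along the tool's x, y, z in mm, then the turn, a rotation vector about the tool's x, y, z in rad, then the opening, from 0 (shut) to 1 (fully open). A call has 1 to 5 rows; each row is the pose to reach, as a shift and turn from the pose commanded when the call began, along the tool's axes at that moment; what a row does not reach only later rows make up. A row lasts 1/8 s, in which the tool goes at most 62.5 mm and 10.7 degrees, less where a joint would pass 70% of its speed; a pose out of reach is approached as far as the arm can. A call with a gripper value outside its range is refused whole. The fingers move at their own pace and stop on an object; "grip_force" is the grip in N (left out, the last holds). Time passes only in rows, so rows that repeat a pose let the fingers close. It gives the time, the measured TCP pose, the force, the opening and the grip force at its end, in the units of the state.
- r.get_obs(): the state, without advancing time (a new reading comes with each control period).
- r.capture(name): name is "scene" or "top"; returns (picture, depth): 480x640x3 uint8, red, green, blue; 480x640 float32, m along the optical axis (not along the pixel's ray), 0 where there is no reading.
- r.camera_params(name): a dict with "fovy" (degrees; the focal length in pixels is half the picture's height over the tangent of half this angle, whatever the lens; pixels are square), "cx", "cy" (the principal point, pixels), "camera_from_world" (4x4, takes a point from world to camera coordinates). Camera axes: x right, y up, looking along -z (the intrinsics and any distortion apply to the point x, -y, -z); pixel columns grow to the right and rows downward; lengths in m; the calibration is good to about 2 mm. A picture is of the moment at which its call begins. camera_params takes no time and is no camera call.
- r.hand_in(): hands the job in; it is judged then, once.
The state is a dict: "clock": time; "joint_positions": joint angles; "dq": joint speeds; "joint_efforts": joint torques, N m; "eef_pos": TCP position; "eef_rot": TCP orientation; "wrist_force": force on the tool from outside, world axes, zero at the start; "wrist_torque": the same for the moment, N m; "finger_gap": finger opening in m; "grip_force": force on a finger pad.
Only numpy, scipy, OpenCV 4.12 (cv2) and the standard library are available. Lean on these libraries where they do the work, as an engineer would, in place of code of your own. Each camera call takes 0.05 s, during which the arm holds its last target. There are 200 camera calls.

### The job

The slide carrier sits deep in the narrow glass tank, and its wire handle has dropped over to one side or the other. Take the hook rod from the drain stand, feel gently for the wire handle with it, lift the carrier out of the tank without straining the glass or the wire and without touching the carrier with the gripper, and hang the rod fully home in the stand again with the carrier hanging still from its hook over the drip tray, everything else left alone.

Things in the scene. Friction and masses are not known exactly. Their poses are not given: they have to be found in the camera images.
- rod: The hook rod (0.12 kg), at the start hanging upright in the drain stand. Origin: centre of its upright black handle, 16 (x, the grip) x 22 (y) x 52 mm (z). z up. Under the handle a collar, then a 3 mm steel wire to an anchor-shaped double hook with one prong to +x and one to -x; the hook's lowest wire axis is 125 mm below the origin.
- rod_collar (a point): Centre of the underside of the rod's steel collar (30x30x6 mm), 32 mm below the rod's origin; a 7 mm sleeve goes on for 9 mm. Hook below: each upturned tip stands 6 mm from the shank (axis to axis) and 9.5 mm above the lowest wire axis; 3 mm throat. The wire, bent by hand 8 mm below this point, puts the hook up to 11.5 mm to +x or -x of the rod's axis: not measured.
- carrier: Steel carrier filled with microscope slides, 60 (x) x 84 (y) x 34 mm tall, 0.26 to 0.42 kg. Origin: centre of its underside, z up. Two ears at the y ends (97 mm over all, underside 30 mm up) lie loosely on the tank's ledges; a light sideways push on the handle (about 1.5 N) already rocks it against the glass.
- carrier_hinge (a point): Middle of the hinge line (along y) of the carrier's wire handle, 36 mm above its origin. The handle's straight bar, 2 mm thick and 75 mm long along y, lies 40 mm from this line. It swings freely in x and has dropped against its stop, 0.58 rad from upright, to +x or to -x (not measured): the bar's axis is then 33.5 mm above this point and 21.9 mm to that side.
- tank: Open narrow glass tank that stays put. Origin: centre of its underside, z up. Inside 63 (x) x 104 mm (y), walls 4 mm. Two steel ledges at the y ends, tops 44 mm above the origin, carry the carrier, whose underside is 14 mm above the tank's origin at the start; only 1.5 mm are free between carrier and glass on either side in x.
- tank_rim (a point): Centre of the tank's open mouth, at the height of the rim, 134 mm above the tank's origin.
- stand_seat (a point): Seat of the fixed drain stand: centre of the top of its fork plate, 195 mm above the table, axes of the stand. The rod hangs with its collar in a 34x34 mm recess (lips 4 to 5 mm high all round), sleeve in an 11 mm slot that is open to the stand's -x, where the fork ends 30 mm from here. The rod's x is along the stand's x, either way round. Plate 43 mm wide (y), 5 mm thick.
- stand_tray (a point): Centre of the floor of the stand's drip tray, right below the seat; tray 116 (x) x 140 mm (y), walls 16 mm high. The stand's post rises 78 mm to the stand's +x and ends below the seat's lips.
- reagent_bottle: bystander: amber stoppered bottle, 70 mm wide, 141 mm tall; origin under its centre
- wash_bottle: bystander: white squeeze bottle with a spout, 69x93 mm, 210 mm tall; origin under its centre
- glass_jar: bystander: open glass jar, 77 mm wide, 88 mm tall; origin under its centre
- petri_cotton: bystander: round glass dish of cotton, 89 mm wide, 22 mm tall; origin under its centre
- plaster_tape: bystander: roll of plaster lying flat, 54 mm wide, 19 mm tall; origin under its centre
- marker: bystander: marker pen lying on the table, 132 mm long, 17 mm tall; origin under its centre
- sample_cup: bystander: cup with a red screw lid, 66 mm wide, 64 mm tall; origin under its centre
- counting_plate: bystander: flat ivory plate, 95x35x12 mm; origin under its centre

How it is judged:
By the outcome, as a careful person would: the job done as asked, in the order asked, and still so for the second after the job is handed in, with the robot touching nothing.
It also fails if it takes over 72 s, if anything falls off the work surface, if the arm or the gripper's body presses on something with over 40 N, if the wrist force passes 120 N, or if a joint passes its speed limit or range.

## Working session

There is one attempt and no reset: what is moved stays moved. The work goes in short steps, Python scripts to look and compute and a tool call to move; the robot and the scene stay as the last step left them, time stands still between calls to the robot, and variables do not carry over. Pictures are saved under pics/ and viewed, at most 10 in all, crops included, and the job is handed in when it is done.

Besides the shell and the picture viewer there is one more tool, called after "Call:" as a command line: name --argument value ..., lists and objects as JSON in quotes. arm_command: Moves the arm, as the interface text tells. Its arguments: {"type":"object","properties":{"motion":{"type":"array"},"grip_force":{"type":"number"}},"required":["motion"]}

```bash
ls; mkdir -p pics
python3 - <<'E'
from bench import r
import cv2,numpy as np
o=r.get_obs();print(o)
for n in("scene","top"):
    p,d=r.capture(n);cv2.imwrite(f"pics/{n}0.png",p[:,:,::-1]);np.savez(f"pics/{n}0.npz",p=p,d=d)
    print(r.camera_params(n), (d==0).mean())
E
```

```text
pics
{'clock': 0.0, 'joint_positions': array([-1.14149285,  0.61592901, -0.01261453,  1.42495443,  0.00811608,
        1.10339084, -0.04040899]), 'dq': array([-9.71042000e-04, -1.41840237e-03,  6.75370954e-06, -1.55724142e-04,
        2.62042412e-04, -6.03895533e-04,  2.15871812e-03]), 'joint_efforts': array([ 2.69630546e-04, -4.69214630e+01,  2.58985916e-01, -1.71030718e+01,
        9.83371778e-03,  9.56054806e-03,  3.44588315e-06]), 'eef_pos': array([0.28576992, 0.5829338 , 0.2301134 ]), 'eef_rot': array([-2.70481498e-04,  2.25902801e-01,  9.74148959e-01, -1.28746094e-03]), 'wrist_force': array([-0.31672098, -0.41751454,  0.02829758]), 'wrist_torque': array([ 0.01076582, -0.00520426,  0.06895328]), 'grip_force': 0.0, 'finger_gap': 0.08522549296366096}
{'fovy': 47.11688980932068, 'cx': 314.90416422011936, 'cy': 243.56720924305688, 'camera_from_world': array([[ 0.72854442, -0.68497296, -0.00592197, -0.34057486],
       [ 0.3281852 ,  0.34144672,  0.88074322, -0.36886551],
       [-0.60126325, -0.64360406,  0.47355709, -0.77375761],
       [ 0.        ,  0.        ,  0.        ,  1.        ]])} 0.003929036458333333
{'fovy': 53.961265756760255, 'cx': 315.70470461352807, 'cy': 247.08838499338773, 'camera_from_world': array([[ 0.00979794, -0.99991094,  0.0090621 ,  0.08970425],
       [ 0.98443273,  0.01123593,  0.17540226, -0.56370669],
       [-0.17548846,  0.00720245,  0.98445514, -1.0118085 ],
       [ 0.        ,  0.        ,  0.        ,  1.        ]])} 0.003841145833333333
```

View pics/scene0.png

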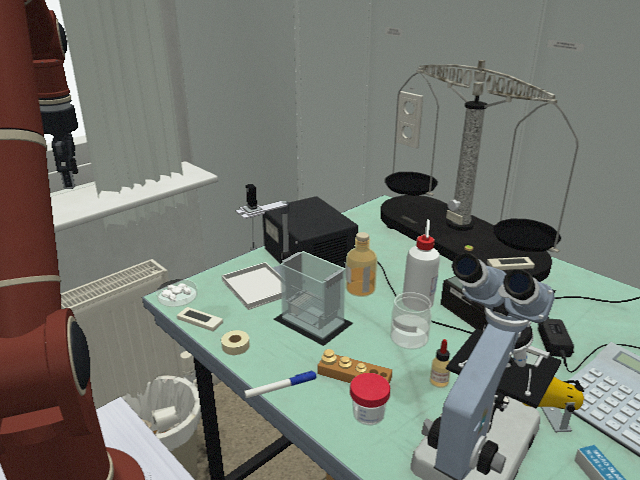

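View pics/top0.png

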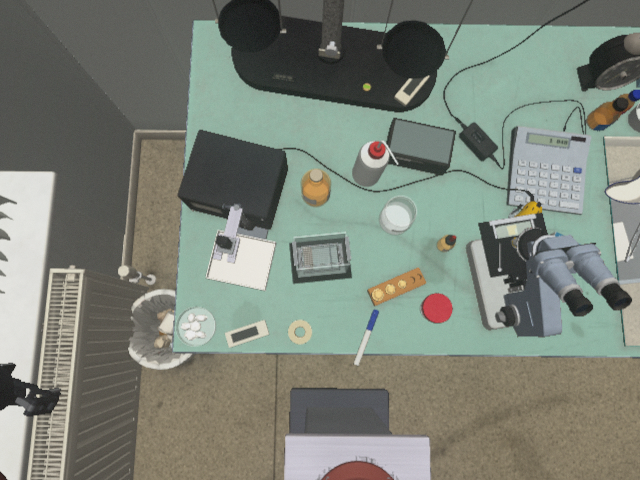

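```bash
cat > h.py <<'E'
from bench import r
import cv2,numpy as np
def cam(n):
    c=r.camera_params(n);f=240/np.tan(np.radians(c["fovy"]/2));return c,f,np.array(c["camera_from_world"])
def proj(n,P):
    c,f,T=cam(n);P=np.atleast_2d(P);q=P@T[:3,:3].T+T[:3,3]
    return np.c_[c["cx"]+f*q[:,0]/-q[:,2],c["cy"]-f*q[:,1]/-q[:,2]]
def ray(n,u,v):
    c,f,T=cam(n);d=np.array([(u-c["cx"])/f,-(v-c["cy"])/f,-1]);return -T[:3,:3].T@T[:3,3],T[:3,:3].T@d
def onz(n,u,v,z):
    o,d=ray(n,u,v);return o+d*(z-o[2])/d[2]
def tri(a,b):
    A=[];B=[]
    for n,u,v in(a,b):
        o,d=ray(n,u,v);d/=np.linalg.norm(d);M=np.eye(3)-np.outer(d,d);A.append(M);B.append(M@o)
    x=np.linalg.solve(A[0]+A[1],B[0]+B[1]);return x,[float(np.linalg.norm(M@x-b)) for M,b in zip(A,B)]
def cloud(n,d):
    c,f,T=cam(n);v,u=np.mgrid[:480,:640];q=np.stack([(u-c["cx"])/f*d,-(v-c["cy"])/f*d,-d],-1)
    return (q-T[:3,3])@T[:3,:3]
def crop(p,x0,y0,x1,y1,s):return cv2.resize(p[y0:y1,x0:x1,::-1],None,fx=s,fy=s,interpolation=cv2.INTER_CUBIC)
E
python3 - <<'E'
from h import *
t=np.load("pics/top0.npz");s=np.load("pics/scene0.npz")
a=crop(t["p"],200,190,360,295,5);cv2.imwrite("pics/c1.png",a)
b=crop(s["p"],215,170,365,350,3.3);b[0:0];cv2.imwrite("pics/c2.png",b)
C=cloud("top",t["d"])
np.set_printoptions(precision=4,suppress=True)
# tall stuff near the stand
m=(C[...,2]>.17)&(C[...,2]<.3)&(t["d"]>0);m[:, :195]=0;m[:, 300:]=0;m[:195]=0
v,u=np.nonzero(m)
for i in range(0,len(v),4):print(u[i],v[i],C[v[i],u[i]])
# dark base mat of tank
E
```

```text
223 204 [0.6213 0.2802 0.1929]
236 204 [0.6212 0.2544 0.1943]
223 205 [0.6204 0.281  0.1887]
234 205 [0.6189 0.2581 0.1952]
238 205 [0.6195 0.2506 0.1934]
223 206 [0.6185 0.281  0.1881]
227 206 [0.6194 0.2736 0.1852]
232 206 [0.6181 0.2628 0.1906]
236 206 [0.6162 0.2537 0.1978]
240 206 [0.6179 0.2468 0.1921]
225 207 [0.6169 0.2772 0.1868]
229 207 [0.6174 0.2696 0.1853]
233 207 [0.6142 0.2595 0.1977]
237 207 [0.6141 0.2515 0.1985]
241 207 [0.6154 0.2444 0.1939]
225 208 [0.6153 0.2775 0.1848]
229 208 [0.6159 0.2699 0.1832]
233 208 [0.6127 0.2597 0.1957]
237 208 [0.6118 0.2513 0.1994]
241 208 [0.6134 0.2444 0.1938]
228 209 [0.6148 0.2725 0.1794]
232 209 [0.6107 0.2616 0.1956]
236 209 [0.6098 0.2532 0.1993]
240 209 [0.6099 0.2454 0.1991]
231 210 [0.6091 0.2639 0.1937]
235 210 [0.6085 0.2556 0.1962]
239 210 [0.6083 0.2476 0.1975]
230 211 [0.6067 0.2655 0.1952]
234 211 [0.6066 0.2575 0.196 ]
238 211 [0.6071 0.25   0.1942]
242 211 [0.6116 0.2448 0.1771]
232 212 [0.6042 0.2611 0.197 ]
236 212 [0.605  0.2538 0.1945]
240 212 [0.6051 0.2459 0.1943]
230 213 [0.6029 0.2655 0.194 ]
234 213 [0.6023
[... 5884 characters left out ...]
168 0.2805 0.1975]
229 256 [0.5167 0.2629 0.1995]
233 256 [0.5162 0.2546 0.2031]
214 257 [0.5145 0.2916 0.1992]
218 257 [0.5153 0.2849 0.1945]
227 257 [0.5153 0.2673 0.1959]
231 257 [0.5149 0.259  0.1992]
235 257 [0.5159 0.2524 0.193 ]
216 258 [0.5134 0.2888 0.1939]
220 258 [0.5137 0.2813 0.1928]
229 258 [0.5137 0.2637 0.1939]
233 258 [0.5138 0.256  0.1939]
215 259 [0.5113 0.2904 0.1948]
219 259 [0.5112 0.2825 0.1959]
229 259 [0.511  0.2628 0.1987]
233 259 [0.5112 0.2552 0.1981]
220 260 [0.5097 0.281  0.1933]
230 260 [0.5095 0.2613 0.1959]
234 260 [0.51   0.2541 0.1932]
229 261 [0.5074 0.263  0.1967]
233 261 [0.5076 0.2555 0.1959]
230 262 [0.5059 0.2614 0.1942]
234 262 [0.5055 0.2532 0.1977]
```

View pics/c1.png

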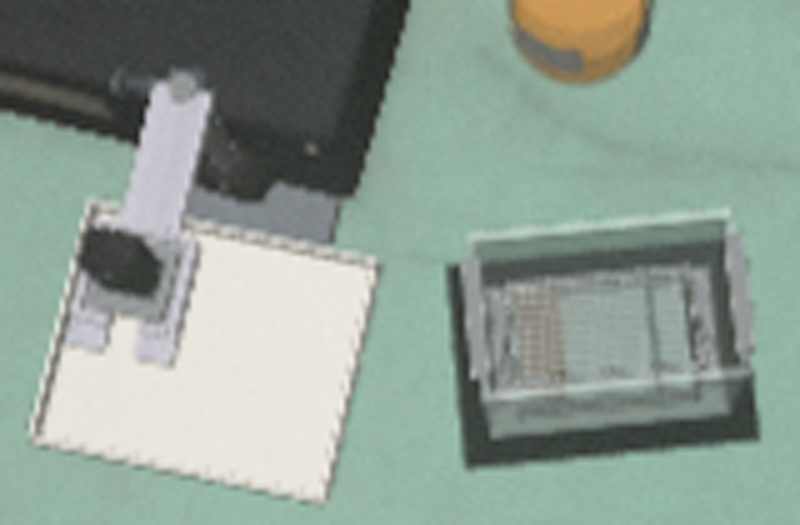

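View pics/c2.png

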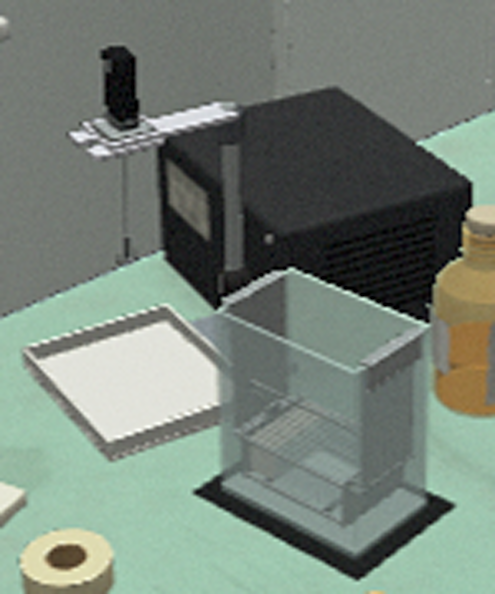

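Run:
```python
from h import *
np.set_printoptions(precision=4,suppress=True)
t=np.load("pics/top0.npz");s=np.load("pics/scene0.npz");C=cloud("top",t["d"])
g=lambda n,x,y,z:onz(n,200+x/5,190+y/5,z)
R=np.array([g("top",*q,.134) for q in((470,234),(728,210),(752,370),(488,402))]);print("rim",R,R.mean(0))
for i in range(4):
    e=R[(i+1)%4]-R[i];print(np.linalg.norm(e),np.arctan2(e[1],e[0]))
# black mat of tank in top
p=t["p"].astype(int)
sub=np.zeros((480,640),np.uint8);sub[235:290,285:356]=255
tr=((p.min(2)>200)*1).astype(np.uint8);tr[:225]=0;tr[300:]=0;tr[:,:195]=0;tr[:,285:]=0
c=max(cv2.findContours(tr,0,2)[0],key=cv2.contourArea);q=cv2.approxPolyDP(cv2.convexHull(c),4,True)[:,0]
T=np.array([onz("top",*a,.003) for a in q]);print("tray",q,T)
# handle top
m=(C[...,2]>.245)&(C[...,2]<.262)&(t["d"]>0);m[:,:195]=0;m[:,300:]=0;m[:200]=0;m[270:]=0
v,u=np.nonzero(m);X=np.array([onz("top",a,b,.253)[:2] for a,b in zip(u,v)]);print("handle",X.mean(0),cv2.minAreaRect(np.float32(X*1000)))
# fork plate/arm midline: rows
for row in(212,216,220,224,228):
    k=(C[row,:,2]>.187)&(C[row,:,2]<.203);k[:215]=0;k[260:]=0;uu=np.nonzero(k)[0];print(row,onz("top",uu.mean(),row,.196),len(uu))
sc=s["p"];cv2.imwrite("pics/c3.png",crop(sc,275,240,355,340,6));
```

```text
rim [[0.5688 0.1416 0.134 ]
 [0.5803 0.0344 0.134 ]
 [0.5131 0.0246 0.134 ]
 [0.4987 0.1329 0.134 ]] [0.5402 0.0834 0.134 ]
0.1078064678177691 -1.4645125844184506
0.0678474531756966 -2.9967911732747092
0.10931450343709972 1.7033152962466973
0.07067392298844621 0.1224469333835266
tray [[212 261]
 [239 237]
 [274 244]
 [264 288]
 [209 277]] [[0.5353 0.3371 0.003 ]
 [0.5931 0.2763 0.003 ]
 [0.5773 0.1935 0.003 ]
 [0.4735 0.214  0.003 ]
 [0.4977 0.3422 0.003 ]]
handle [0.5362 0.2681] ((536.1843872070312, 268.1787109375), (22.871366500854492, 16.89786720275879), 81.07736206054688)
212 [0.6046 0.2555 0.196 ] 13
216 [0.5965 0.2571 0.196 ] 13
220 [0.5885 0.2587 0.196 ] 13
224 [0.5804 0.2603 0.196 ] 13
228 [0.5724 0.262  0.196 ] 13
```

View pics/c3.png

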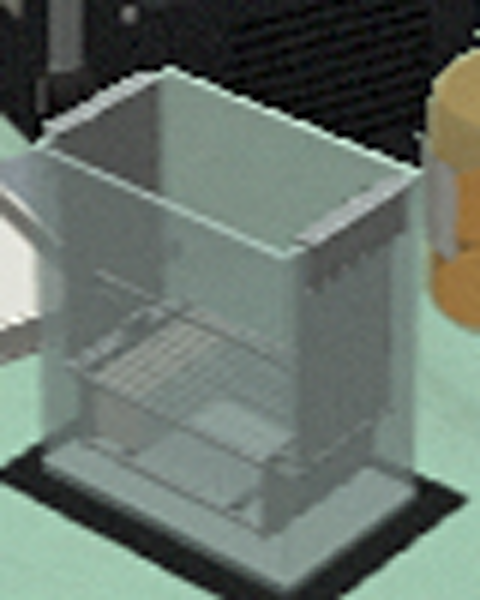

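Run:
```python
from h import *
s=np.load("pics/scene0.npz");t=np.load("pics/top0.npz")
c0=np.array([.5402,.0834]);a=.118;X=np.array([np.cos(a),np.sin(a)]);Y=np.array([-X[1],X[0]])
P=lambda x,y,z:np.r_[c0+X*x+Y*y,z]
out=[]
for n,p,x0,y0,k,w,h in(("scene",s["p"],275,240,5,80,105),("top",t["p"],285,225,5,75,65)):
    im=crop(p,x0,y0,x0+w,y0+h,k);im2=im.copy()
    d=lambda a,b,c:cv2.line(im2,*[tuple(int(v) for v in (proj(n,q)[0]-[x0,y0]+.5)*k) for q in(a,b)],c,1)
    for z in(.134,0):
        q=[(sx*.0355,sy*.056) for sx,sy in((1,1),(1,-1),(-1,-1),(-1,1))]
        for i in range(4):d(P(*q[i],z),P(*q[(i+1)%4],z),(0,255,255))
    d(P(.0219,-.0375,.0835),P(.0219,.0375,.0835),(0,0,255));d(P(-.0219,-.0375,.0835),P(-.0219,.0375,.0835),(255,0,0))
    out.append(im2)
H=max(o.shape[0] for o in out);cv2.imwrite("pics/c4.png",np.hstack([cv2.copyMakeBorder(o,0,H-o.shape[0],0,0,0) for o in out]))
```

```text
(no output)
```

View pics/c4.png

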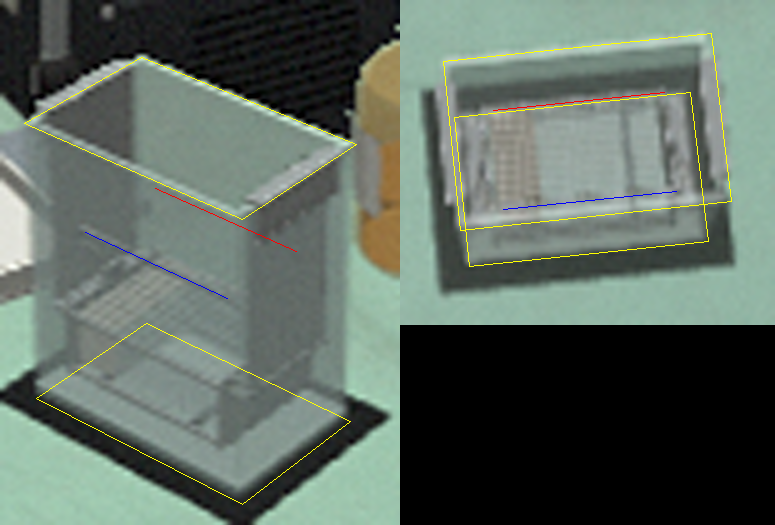

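Run:
```python
from h import *
np.set_printoptions(precision=4,suppress=True,linewidth=160)
s=np.load("pics/scene0.npz");t=np.load("pics/top0.npz")
R=np.array([onz("scene",275+x/6,240+y/6,.134) for x,y in((168,68),(415,175),(290,255),(40,150))]);print(R,R.mean(0))
for i in range(4):
    e=R[(i+1)%4]-R[i];print(np.linalg.norm(e),np.arctan2(e[1],e[0]))
c0=np.array([.5402,.0834]);a=.118;X=np.array([np.cos(a),np.sin(a)]);Y=np.array([-X[1],X[0]])
P=lambda x,y,z:np.r_[c0+X*x+Y*y,z]
for n,im in(("scene",s["p"]),("top",t["p"])):
    g=cv2.cvtColor(im,cv2.COLOR_RGB2GRAY).astype(np.float32)
    for sx in(-1,1):
        prof=[]
        for dz in np.arange(-.014,.0141,.002):
            q=proj(n,np.array([P(sx*.0219,y,.0835)+(np.r_[0,0,dz] if n=="scene" else np.r_[X*dz,0]) for y in np.linspace(-.03,.03,80)])).astype(np.float32)
            prof.append(cv2.remap(g,q[:,:1],q[:,1:],1).mean())
        print(n,sx,np.round(prof,1))
# hook
g=cv2.cvtColor(s["p"],cv2.COLOR_RGB2GRAY).astype(int)
ax=np.array([.5364,.2686]);sxv=np.array([np.cos(-.199),np.sin(-.199)])
for z in(.19,.18,.16,.14,.12,.11,.102):
    print(z,proj("scene",np.array([np.r_[ax+sxv*d,z] for d in(-.0115,0,.0115)])).ravel())
print(g[212:256:2,238:266])
```

```text
[[0.5678 0.1417 0.134 ]
 [0.5778 0.0324 0.134 ]
 [0.5144 0.0256 0.134 ]
 [0.4997 0.1296 0.134 ]] [0.5399 0.0823 0.134 ]
0.10968175091871868 -1.4801084968573197
0.06371449086441454 -3.034197033539214
0.10501621733483554 1.7112695715523154
0.0691803614425256 0.17549748175963803
scene -1 [125.5 125.2 125.4 125.8 124.1 126.5 119.1 115.1 126.4 125.5 123.9 122.3 121.6 121.7 121.3]
scene 1 [121.2 120.8 121.1 121.1 120.8 120.5 118.2 117.2 119.6 134.  142.  129.5 125.6 124.9 125.5]
top -1 [122.2 117.5 122.6 136.2 160.3 180.7 164.2 151.1 149.  152.1 157.8 156.7 158.2 155.9 157.6]
top 1 [156.4 156.4 155.  150.8 141.2 138.8 142.2 136.4 110.7  84.   81.3  82.   90.1 111.4 125.3]
0.19 [247.0712 213.884  251.9376 212.6531 256.7603 211.4334]
0.18 [247.3714 218.1165 252.217  216.8716 257.0192 215.6378]
0.16 [247.9647 226.4803 252.7691 225.208  257.531  223.947 ]
0.14 [248.5485 234.7118 253.3126 233.4132 258.0347 232.126 ]
0.12 [249.1232 242.8141 253.8475 241.4901 258.5306 240.1777]
0.11 [249.4072 246.8178 254.1119 245.4815 258.7756 244.1567]
0.102 [249.6328 249.9983 254.3219 248.6522 258.9703 247.317
[... 1833 characters left out ...]
  49  23]
 [119 116 118 117 114 117 116 116 112 115 117 115 119 119  91  47  94 115 115 113 113 120 115 114 116 101  63  16]
 [116 118 114 116 118 121 118 117 117 112 117 120 117 121  91  44  95 101 101 114 120 108 111  82 135 184 148  58]
 [120 118 116 114 117 116 115 117 114 116 117 116  97 102  99  86 126  97  57 138 203 201 187 183 185 186 135  49]
 [117 118 117 116 115 120 120 116 118 114 118 118 113  87 122 151 175 188 186 186 180 182 176 176 175 173 169 169]
 [121 118 115 117 116 115 112 111 112 131 158 177 187 187 185 184 186 184 184 184 177 179 178 179 180 180 175 168]
 [117 114 116 116  84 136 177 188 185 184 185 182 182 182 183 182 181 183 183 180 183 178 181 178 179 175 177 172]]
```

```bash
cat >> h.py <<'E'
from scipy.spatial.transform import Rotation as Ro
def go(pos,yaw,o=None,prev=None):
    """shift (mm, tool axes) and turn about tool z from pose (measured, or prev=(pos,yaw)) to pos with tool y at yaw"""
    if prev is None:
        o=o or r.get_obs();q=o["eef_rot"];M=Ro.from_quat(np.r_[q[1:],q[0]]).as_matrix();p0=o["eef_pos"]
    else:
        p0=np.array(prev[0]);c,s=np.cos(prev[1]),np.sin(prev[1]);M=np.c_[[-s*-1*-1,c*1,0],[c,s,0],[0,0,-1]];M[:,0]=np.cross(M[:,1],M[:,2])
    cy=np.arctan2(M[1,1],M[0,1]);c,s=np.cos(yaw),np.sin(yaw);T=np.c_[[0.,0,0],[c,s,0],[0,0,-1]];T[:,0]=np.cross(T[:,1],T[:,2])
    print("shift",np.round(M.T@(np.array(pos)-p0)*1000,1),"turn",np.round(Ro.from_matrix(M.T@T).as_rotvec(),3),"yaw now",round(cy,4))
E
python3 -c "
from h import *
go([.5363,.2684,.33],-.19)
go([.5363,.2684,.33],-.19,prev=([.286,.584,.231],1.115))
"
```

```text
shift [-363.4 -172.5  -99.4] turn [-0.002  0.002  1.305] yaw now 1.1151
shift [-363.7 -173.2  -99. ] turn [0.    0.    1.305] yaw now 1.115
```

Call:
arm_command --motion '[[[-40,-20,-90],[0,0,0.18],1],[[-100,-50,-99],[0,0,0.36],1],[[-160,-76,-99],[0,0,0.54],1],[[-215,-102,-99],[0,0,0.72],1],[[-270,-128,-99],[0,0,0.9],1]]' --grip_force 60

```text
clock: 0.72
eef_pos: [0.4551, 0.3706, 0.3299]
eef_rot: [-0.0, 0.629, 0.777, 0.0]
wrist_force: [1.6, 0.9, -0.1]
finger_gap: 0.0855
grip_force: 0.0
```

```bash
python3 -c "
from h import *
go([.5363,.2684,.33],-.19)
print(r.get_obs()['eef_pos'])"
```

```text
shift [-116.8   58.2   -0.2] turn [-0.    -0.     0.399] yaw now 0.2094
[0.4551143  0.37058329 0.32986325]
```

Call:
arm_command --motion '[[[-45,22,0],[0,0,0.16],1],[[-90,45,0],[0,0,0.32],1],[[-117,58,0],[0,0,0.4],1],[[-117,58,0],[0,0,0.4],1],[[-117,58,0],[0,0,0.4],1]]'

```text
clock: 1.35
eef_pos: [0.5349, 0.2717, 0.3293]
eef_rot: [-0.001, 0.769, 0.64, -0.0]
wrist_force: [0.1, 0.1, -0.2]
finger_gap: 0.0854
grip_force: 0.0
```

```bash
python3 -c "
from h import *
go([.5363,.2684,.21],-.19)
p,d=r.capture('scene');cv2.imwrite('pics/s1.png',crop(p,190,120,350,260,4))
p,d=r.capture('top');cv2.imwrite('pics/t1.png',p[:,:,::-1])"
```

```text
shift [ -3.1   2.2 119.3] turn [-0.002 -0.001  0.007] yaw now -0.1825
```

View pics/s1.png

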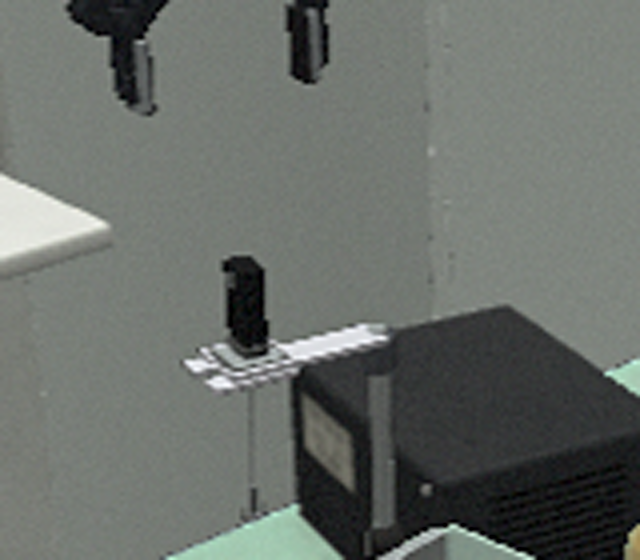

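Call:
arm_command --motion '[[[-3,2,50],[0,0,0.007],1],[[-3,2,100],[0,0,0.007],1],[[-3,2,119],[0,0,0.007],1],[[-3,2,119],[0,0,0.007],0.5],[[-3,2,119],[0,0,0.007],0.25]]'

```text
clock: 2.08
eef_pos: [0.5377, 0.2681, 0.2121]
eef_rot: [0.0, 0.771, 0.637, 0.001]
wrist_force: [0.5, 0.1, 0.5]
finger_gap: 0.0513
grip_force: 0.0
```

```bash
python3 -c "
from h import *
o=r.get_obs();print(o['eef_pos'],o['wrist_force'],o['finger_gap'],o['grip_force'])
go([.5363,.2684,.21],-.19)"
```

```text
[0.53774722 0.26809252 0.21205629] [0.46947968 0.14512186 0.45451671] 0.05132809139773677 0.0
shift [ 0.  -1.5  2.1] turn [ 0.002 -0.002 -0.001] yaw now -0.1905
```

Call:
arm_command --motion '[[[0,-1,1],[0,0,0],0],[[0,-1,1],[0,0,0],0],[[0,-1,1],[0,0,0],0],[[0,-1,1],[0,0,0],0],[[0,-1,1],[0,0,0],0]]' --grip_force 70

```text
clock: 2.7
eef_pos: [0.5367, 0.2676, 0.2108]
eef_rot: [-0.0, 0.772, 0.636, 0.001]
wrist_force: [-1.4, 0.8, 5.1]
finger_gap: 0.0152
grip_force: 68.9
```

```bash
python3 -c "
from h import *
o=r.get_obs();print(o['eef_pos'],o['wrist_force'],o['finger_gap'],o['grip_force'])
go(o['eef_pos']+[0,0,.011],-.19)"
```

```text
[0.53666613 0.2676022  0.21083013] [-1.37591196  0.83134073  5.08522223] 0.015171445727354224 68.85817766189575
shift [  0.   0. -11.] turn [ 0.001 -0.001 -0.002] yaw now -0.1918
```

Call:
arm_command --motion '[[[0,0,-6],[0,0,0],0],[[0,0,-12],[0,0,0],0],[[0,0,-12],[0,0,0],0],[[0,-8,-12],[0,0,0],0],[[0,-20,-12],[0,0,0],0]]'

```text
clock: 3.32
eef_pos: [0.5158, 0.271, 0.2214]
eef_rot: [-0.0, 0.772, 0.636, -0.001]
wrist_force: [-0.4, 0.1, -1.6]
finger_gap: 0.0151
grip_force: 68.2
```

Call:
arm_command --motion '[[[0,-15,0],[0,0,0],0],[[0,-32,0],[0,0,0],0],[[0,-50,0],[0,0,0],0],[[0,-52,-20],[0,0,0],0],[[0,-52,-50],[0,0,0],0]]'

```text
clock: 3.95
eef_pos: [0.4635, 0.2812, 0.2716]
eef_rot: [-0.0, 0.771, 0.637, -0.001]
wrist_force: [0.3, -0.1, -0.6]
finger_gap: 0.0155
grip_force: 68.3
```

```bash
python3 -c "
from h import *
o=r.get_obs();print(o['eef_pos'],o['wrist_force'],o['finger_gap'],o['grip_force'])
# pre-hook position above tank: hook near bar; TCP above tank
go([.530,.083,.290],.115)"
```

```text
[0.46353209 0.28123355 0.27158819] [ 0.30070835 -0.10855423 -0.61475321] 0.015494031576670418 68.3378791809082
shift [-182.1  102.8  -18.4] turn [-0.003  0.001 -0.306] yaw now -0.1906
```

Call:
arm_command --motion '[[[-22,12,-10],[0,0,-0.04],0],[[-60,34,-18],[0,0,-0.11],0],[[-105,59,-18],[0,0,-0.18],0],[[-150,84,-18],[0,0,-0.25],0],[[-182,103,-18],[0,0,-0.306],0]]'

```text
clock: 4.58
eef_pos: [0.5317, 0.0803, 0.2901]
eef_rot: [0.0, 0.666, 0.746, -0.0]
wrist_force: [0.1, 0.5, -0.2]
finger_gap: 0.0152
grip_force: 68.4
```

Call:
arm_command --motion '[[[0,0,0],[0,0,0],0],[[0,0,0],[0,0,0],0]]'

```text
clock: 4.82
eef_pos: [0.5312, 0.084, 0.2897]
eef_rot: [-0.001, 0.665, 0.747, 0.0]
wrist_force: [0.9, 1.0, -0.6]
finger_gap: 0.0155
grip_force: 68.3
```

```bash
python3 -c "
from h import *
np.set_printoptions(precision=4,suppress=True,linewidth=180)
o=r.get_obs();print(o['eef_pos'],o['eef_rot'],o['wrist_force'],o['finger_gap'])
p,d=r.capture('scene');np.savez('pics/s2.npz',p=p,d=d);cv2.imwrite('pics/s2.png',crop(p,260,150,370,290,4.2))
P=o['eef_pos'];X=np.array([np.cos(.115),np.sin(.115),0])
for dz in(0,-.016,-.04,-.06,-.08,-.1,-.109):print(dz,proj('scene',np.array([P+X*k+[0,0,dz] for k in(-.0115,0,.0115)])).ravel())
"
```

```text
[0.5312 0.084  0.2897] [-0.0007  0.6653  0.7466  0.0002] [ 0.9446  0.9519 -0.6457] 0.015475522673184845
0 [303.7792 196.819  307.9072 194.8876 311.9725 192.9855]
-0.016 [303.9143 204.8501 308.0105 202.8722 312.0451 200.924 ]
-0.04 [304.1132 216.6733 308.1627 214.6285 312.1519 212.6142]
-0.06 [304.2756 226.3268 308.287  224.2289 312.2391 222.1619]
-0.08 [304.4351 235.8044 308.409  233.6557 312.3248 231.5384]
-0.1 [304.5916 245.1111 308.5288 242.9137 312.4089 240.7481]
-0.109 [304.6612 249.2445 308.582  247.0259 312.4463 244.8393]
```

View pics/s2.png

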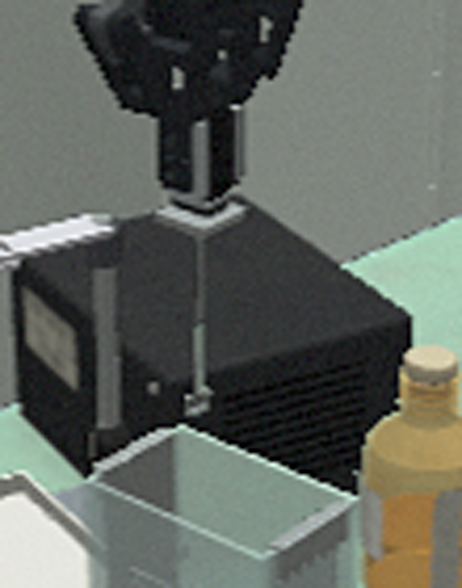

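```bash
python3 -c "
from h import *
np.set_printoptions(precision=2,suppress=True,linewidth=180)
s=np.load('pics/s2.npz');g=cv2.cvtColor(s['p'],cv2.COLOR_RGB2GRAY).astype(float)
for v in range(196,250,1):
    w=g[v,300:316];b=np.median(w);k=np.clip(w-b-15,0,None);print(v,w.astype(int),(k*np.arange(300,316)).sum()/max(k.sum(),1))
"
```

```text
196 [112 106 102 103 104 104 107 101  96  60  22   9   5 102  91  80] 0.0
197 [ 90  66  93 109 105 105 100  93  64  26   9 106  95  83  62  42] 303.0
198 [103  50  12  48  72  94 101  95  98 129 103  79  66  26 102 131] 312.1463414634146
199 [175 148  87  21   5  14  46  71  87  95  73  29  11  65 151 178] 307.6730769230769
200 [172 172 171 174 152  88  28   5  12  16   5  66  83 147 177 180] 306.46666666666664
201 [167 185 180 177 174 178 148 134  88  72  88 149 180 182 171 125] 301.0
202 [ 91 103 142 171 183 177 177 175 174 177 177 178 166 126  92  90] 0.0
203 [ 89  89  94  94 105 140 172 179 178 178 168 116  94  89  90  65] 307.7541729893778
204 [ 56  60  84  93  91  93  94 108 130 111  89  93  89  60  47  52] 308.0882352941176
205 [55 57 53 58 82 95 89 89 89 86 82 62 50 46 50 56] 306.7931034482759
206 [54 54 52 54 53 51 76 91 89 64 47 53 52 52 58 57] 307.265306122449
207 [51 56 55 57 56 50 63 83 63 46 52 60 59 50 56 60] 307.0
208 [53 54 54 56 51 56 53 78 73 54 52 50 50 57 56 56] 307.3076923076923
209 [53 58 50 55 56 54 53 76 68 55 53 52 49 54 54 56] 307.0
210 [56 50 52 52 57 52 4
[... 2293 characters left out ...]
  25  30  28  32  22] 307.05280528052805
242 [ 29  25  31  21  16  16  77 125 157 111  25  26  26  24  31  34] 307.72333333333336
243 [ 30  30  28  25  22  19  76 125 115 124  92  27  32  31  31  31] 308.1026490066225
244 [ 26  31  30  22 163 130  74  63  74  69  31  26  29  22   7  18] 305.41833333333335
245 [31 27 27 10 84 67 74 57 77 69 23 23 22 11  9 16] 306.3238636363636
246 [ 36  25  31  22  74  57  70 107 134  93  26  25  31  24  35  37] 307.2823275862069
247 [ 30  32  20  23  81 131 156 132 117  79  30  29  31  24  15  14] 306.4101654846336
248 [ 26  35  25  27 102 110 116  81  32  27  22  33  21  21  11  20] 305.3817427385892
249 [28 22 30 25 33 30 32 34 27 30 32 27 30 31 34 33] 0.0
```

```bash
python3 -c "
from h import *
go([.5339,.0814,.177],.12)"
```

```text
shift [ -3.7   2.4 112.7] turn [-0.001 -0.001 -0.003] yaw now 0.1166
```

Call:
arm_command --motion '[[[-2,2,10],[0,0,0],0],[[-3,2,30],[0,0,0],0],[[-3,2,50],[0,0,0],0],[[-3,2,68],[0,0,0],0],[[-3,2,75],[0,0,0],0]]'

```text
clock: 5.5
eef_pos: [0.5333, 0.0808, 0.2131]
eef_rot: [-0.001, 0.665, 0.747, -0.001]
wrist_force: [-0.4, -0.3, -0.9]
finger_gap: 0.0152
grip_force: 68.4
```

Call:
arm_command --motion '[[[0,0,0],[0,0,0],0],[[0,0,0],[0,0,0],0]]'

```text
clock: 5.75
eef_pos: [0.5348, 0.0801, 0.2154]
eef_rot: [0.0, 0.666, 0.746, 0.001]
wrist_force: [0.2, -0.1, -0.8]
finger_gap: 0.0155
grip_force: 68.4
```

```bash
python3 -c "
from h import *
o=r.get_obs();print(o['eef_pos'],o['wrist_force'],o['wrist_torque']);go([.5339,.0814,.177],.12)
p,d=r.capture('scene');np.savez('pics/s3.npz',p=p,d=d);cv2.imwrite('pics/s3.png',crop(p,275,210,355,330,5))
print(proj('scene',np.array([[.5191,.0796,.0835],np.r_[o['eef_pos'][:2]-[.0029,0],o['eef_pos'][2]-.109]])))"
```

```text
[0.53483012 0.08011355 0.21543296] [ 0.18149066 -0.10246745 -0.83715861] [-0.07081376 -0.02417695 -0.00962863]
shift [ 1.4 -0.8 38.4] turn [ 0.001 -0.    -0.006] yaw now 0.1143
[[306.17518611 292.60544116]
 [310.60731175 280.37096961]]
```

View pics/s3.png

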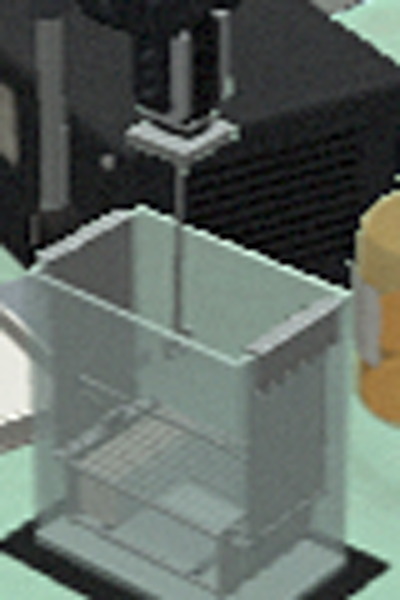

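Call:
arm_command --motion '[[[0,0,8],[0,0,0],0],[[1,0,18],[0,0,0],0],[[1,0,28],[0,0,0],0],[[1,0,36],[0,0,0],0],[[1,0,38],[0,0,0],0]]'

```text
clock: 6.42
eef_pos: [0.5338, 0.0808, 0.1759]
eef_rot: [-0.0, 0.666, 0.746, -0.001]
wrist_force: [0.1, -0.5, -1.2]
finger_gap: 0.0152
grip_force: 68.4
```

Call:
arm_command --motion '[[[0,0,0],[0,0,0],0],[[0,0,0],[0,0,0],0]]'

```text
clock: 6.68
eef_pos: [0.5345, 0.0809, 0.1771]
eef_rot: [0.0, 0.666, 0.746, 0.0]
wrist_force: [0.8, 0.1, -1.3]
finger_gap: 0.0153
grip_force: 68.4
```

```bash
python3 -c "
from h import *
np.set_printoptions(precision=4,suppress=True,linewidth=180)
o=r.get_obs();print(o['eef_pos'],o['wrist_force'],o['wrist_torque']);go([.5339,.0814,.177],.12)
p,d=r.capture('scene');np.savez('pics/s4.npz',p=p,d=d);
print(onz('scene',290.6,285,.0835))
g=cv2.cvtColor(p,cv2.COLOR_RGB2GRAY).astype(np.float32)
m=np.array([.5191,.0796]);X=np.array([.9928,.1197]);Y=np.array([-.1197,.9928])
# dip strength along bar: value at bar minus neighbours
for y in np.arange(-.046,.047,.004):
    L=[]
    for dz in np.arange(-.006,.0061,.0015):
        q=proj('scene',np.array([np.r_[m+Y*(y+e),.0835+dz] for e in np.linspace(-.002,.002,5)])).astype(np.float32)
        L.append(cv2.remap(g,q[:,:1],q[:,1:],1).mean())
    print(round(y,3),np.round(L))
h=o['eef_pos']+[-.0029,-.0003,-.109];print(proj('scene',h),proj('scene',h+[0,0,.03]))
for v in range(278,300):print(v,g[v,300:320].astype(int))
"
```

```text
[0.5345 0.0809 0.1771] [ 0.7937  0.0982 -1.2938] [-0.0381 -0.0017 -0.0176]
shift [ 0.6 -0.6  0.1] turn [ 0.001 -0.    -0.006] yaw now 0.114
[0.5151 0.1223 0.0835]
-0.046 [116. 115. 115. 118. 119. 117. 115. 117. 120.]
-0.042 [127. 125. 123. 126. 128. 128. 129. 133. 135.]
-0.038 [131. 130. 126. 124. 127. 130. 135. 139. 140.]
-0.034 [134. 134. 128. 122. 128. 136. 135. 138. 141.]
-0.03 [134. 133. 129. 124. 132. 139. 139. 140. 144.]
-0.026 [133. 134. 130. 122. 126. 137. 141. 145. 147.]
-0.022 [134. 135. 131. 124. 127. 138. 144. 144. 144.]
-0.018 [133. 133. 131. 125. 130. 142. 143. 139. 135.]
-0.014 [134. 134. 122. 118. 130. 136. 131. 123. 120.]
-0.01 [129. 127. 120. 120. 130. 136. 130. 123. 121.]
-0.006 [125. 124. 117. 115. 125. 137. 137. 135. 137.]
-0.002 [135. 133. 131. 124. 128. 141. 140. 135. 135.]
0.002 [150. 149. 136. 120. 124. 130. 125. 129. 130.]
0.006 [145. 136. 124. 111. 118. 132. 140. 140. 137.]
0.01 [119. 120. 124. 123. 130. 140. 137. 127. 127.]
0.014 [122. 138. 141. 130. 120. 122. 117. 111. 110.]
0.018 [124. 134. 129. 112. 115. 123. 119. 112. 109.]
0.022 [119. 118. 111. 110. 
[... 1578 characters left out ...]
135 139 139]
292 [136 148 134 109  99 123 143 148 142 124 123 114 123 134 139 136 141 140 138 137]
293 [127 112 104 122 132 124 110 127 144 135 127 118 121 135 138 138 139 140 138 141]
294 [108 105 120 139 144 155 149 131 107 120 143 139 130 140 147 145 140 139 136 139]
295 [110 136 151 143 155 155 145 134 117 115 119 125 139 148 148 140 151 150 142 140]
296 [137 134 141 151 152 145 151 139 122 131 126 112 113 125 132 141 144 137 139 145]
297 [136 147 156 140 136 156 151 127 106 119 127 136 140 132 124 116 130 138 142 133]
298 [157 151 136 147 160 145 136 154 146 140 145 141 128 129 139 134 123 113 141 143]
299 [152 145 153 153 132 139 148 144 142 147 143 132 131 140 135 132 137 134 124 116]
```

Call:
arm_command --motion '[[[1,-2,0],[0,0,0],0],[[1,-4,0],[0,0,0],0],[[1,-6,0],[0,0,0],0],[[1,-7,0],[0,0,0],0],[[1,-7,0],[0,0,0],0]]'

```text
clock: 7.35
eef_pos: [0.5271, 0.0811, 0.1768]
eef_rot: [-0.0, 0.666, 0.746, -0.0]
wrist_force: [-0.5, -0.1, -1.7]
finger_gap: 0.0151
grip_force: 68.4
```

```bash
cat > st.py <<'E'
from h import *
np.set_printoptions(precision=4,suppress=True,linewidth=180)
F=[];T=[];P=[]
for i in range(4):
    p,d=r.capture('scene');o=r.get_obs();F.append(o['wrist_force']);T.append(o['wrist_torque']);P.append(o['eef_pos'])
F,T,P=map(np.array,(F,T,P));print('F',F.mean(0),F.std(0),'T',T.mean(0),T.std(0),'P',P.mean(0),P.std(0),o['clock'])
E
python3 st.py
```

```text
F [-0.3444 -0.367  -1.1374] [0.137  0.3529 0.2381] T [-0.0193  0.017   0.0282] [0.0504 0.0261 0.0156] P [0.5272 0.0811 0.1768] [0. 0. 0.] 7.55
```

Call:
arm_command --motion '[[[0,-1,0],[0,0,0],0],[[0,-1.5,0],[0,0,0],0],[[0,-1.5,0],[0,0,0],0]]'

```text
clock: 7.92
eef_pos: [0.5256, 0.0809, 0.1768]
eef_rot: [-0.0, 0.666, 0.746, -0.0]
wrist_force: [0.3, -0.6, -0.9]
finger_gap: 0.0154
grip_force: 68.4
```

```bash
python3 st.py
```

```text
F [ 0.2509  0.3686 -1.5714] [0.3903 0.2559 0.7532] T [ 0.0169 -0.0384 -0.0123] [0.0212 0.0227 0.0146] P [0.5257 0.0809 0.1768] [0. 0. 0.] 8.125
```

Call:
arm_command --motion '[[[0,0,-2],[0,0,0],0],[[0,0,-4],[0,0,0],0],[[0,0,-6],[0,0,0],0],[[0,0,-8],[0,0,0],0],[[0,0,-8],[0,0,0],0]]'

```text
clock: 8.75
eef_pos: [0.5258, 0.0809, 0.185]
eef_rot: [0.0, 0.666, 0.746, 0.0]
wrist_force: [0.2, 0.4, -1.4]
finger_gap: 0.0152
grip_force: 68.4
```

```bash
python3 st.py; python3 -c "
from h import *
p,d=r.capture('scene');cv2.imwrite('pics/s5.png',crop(p,280,265,340,320,10))"
```

```text
F [ 0.384   0.4364 -1.4933] [0.3528 0.3567 0.3174] T [-0.0246  0.0142 -0.004 ] [0.0213 0.0264 0.0229] P [0.5256 0.0809 0.1848] [0.     0.     0.0001] 8.95
```

View pics/s5.png

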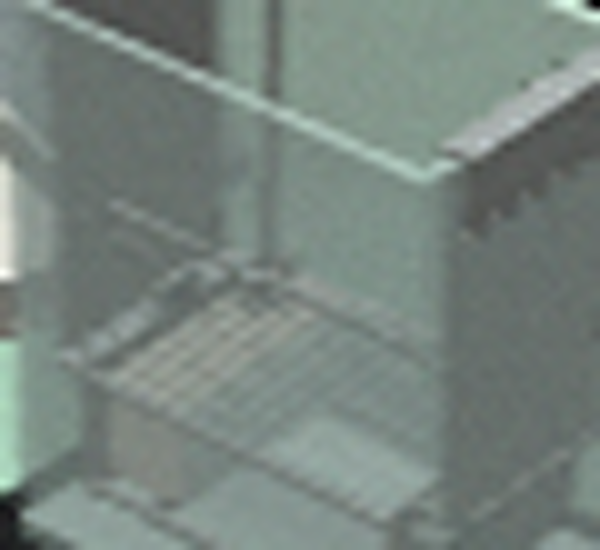

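Call:
arm_command --motion '[[[0,0,-2],[0,0,0],0],[[0,1,-4],[0,0,0],0],[[0,3,-6],[0,0,0],0],[[0,5,-8],[0,0,0],0],[[0,6,-8],[0,0,0],0]]'

```text
clock: 9.62
eef_pos: [0.532, 0.0816, 0.193]
eef_rot: [0.0, 0.666, 0.746, 0.0]
wrist_force: [0.1, -0.4, -1.3]
finger_gap: 0.0149
grip_force: 68.3
```

```bash
python3 st.py
cat > bar.py <<'E'
from h import *
import sys
np.set_printoptions(precision=4,suppress=True,linewidth=180)
p,d=r.capture('scene');g=cv2.cvtColor(p,cv2.COLOR_RGB2GRAY).astype(np.float32);g0=cv2.cvtColor(np.load('pics/scene0.npz')['p'],cv2.COLOR_RGB2GRAY).astype(np.float32)
h=np.array([.5410,.0822]);X=np.array([.9928,.1197]);Y=np.array([-.1197,.9928])
# bar sought at hinge angles, sampled on both sides of the shank: mean change from the first picture
for th in np.arange(-.7,.31,.06):
    q=proj('scene',np.array([np.r_[h+X*.04*np.sin(th)+Y*y,.049+.04*np.cos(th)] for y in np.r_[-.034:-.008:30j,.01:.034:30j]])).astype(np.float32)
    a,b=[cv2.remap(k,q[:,:1],q[:,1:],1).mean() for k in(g,g0)];print(round(th,2),round(a-b,1),end='; ')
print()
E
python3 bar.py
```

```text
F [ 0.2212 -0.0679 -0.7349] [0.601  0.3546 0.4009] T [0.0163 0.0155 0.0249] [0.0037 0.007  0.0208] P [0.5316 0.0816 0.1928] [0.0002 0.     0.0001] 9.825
-0.7 4.5; -0.64 6.0; -0.58 13.3; -0.52 0.7; -0.46 3.2; -0.4 5.4; -0.34 11.0; -0.28 5.7; -0.22 5.0; -0.16 4.9; -0.1 5.3; -0.04 4.8; 0.02 5.0; 0.08 4.0; 0.14 3.4; 0.2 4.0; 0.26 4.0;
```

```bash
cat > bar2.py <<'E'
from h import *
np.set_printoptions(precision=1,suppress=True,linewidth=200)
G=[cv2.cvtColor(k,cv2.COLOR_RGB2GRAY).astype(np.float32) for k in(np.load('pics/scene0.npz')['p'],r.capture('scene')[0])]
h=np.array([.5410,.0822]);X=np.array([.9928,.1197]);Y=np.array([-.1197,.9928])
for lo,hi in((-.032,-.008),(.01,.034)):
    out=[]
    for dz in np.arange(-.006,.03,.0015):
        q=proj('scene',np.array([np.r_[h-X*.0219+Y*y,.0825+dz] for y in np.linspace(lo,hi,40)])).astype(np.float32)
        out.append([1000*dz]+[cv2.remap(k,q[:,:1],q[:,1:],1).mean() for k in G])
    print(np.array(out).T)
E
python3 bar2.py
```

```text
[[ -6.   -4.5  -3.   -1.5  -0.    1.5   3.    4.5   6.    7.5   9.   10.5  12.   13.5  15.   16.5  18.   19.5  21.   22.5  24.   25.5  27.   28.5]
 [128.4 128.6 129.2 122.2 118.5 125.8 134.4 137.3 138.5 136.7 132.9 131.2 131.4 131.6 130.9 130.8 131.2 131.2 130.9 130.5 130.  129.5 129.8 130. ]
 [133.4 133.7 136.5 136.  138.4 140.1 140.3 142.6 142.1 134.4 132.3 138.9 138.6 135.3 134.2 134.  133.1 132.3 133.1 135.3 136.8 136.1 135.6 135.4]]
[[ -6.   -4.5  -3.   -1.5  -0.    1.5   3.    4.5   6.    7.5   9.   10.5  12.   13.5  15.   16.5  18.   19.5  21.   22.5  24.   25.5  27.   28.5]
 [110.1 112.9 115.6 111.8 109.8 116.6 118.7 110.5 105.9 105.8 105.8 105.9 106.6 106.9 106.4 105.7 105.3 104.8 104.9 105.4 105.2 105.4 105.7 105.7]
 [114.8 117.2 120.6 119.2 116.6 114.6 113.  110.1 108.7 110.8 121.7 126.6 117.2 111.3 111.5 111.6 110.3 109.8 109.9 109.6 109.6 110.4 111.1 111.2]]
```

Call:
arm_command --motion '[[[0,3,-1.5],[0,0,0],0],[[0,6.5,-2.3],[0,0,0],0],[[0,10,-2.8],[0,0,0],0],[[0,13.5,-3],[0,0,0],0],[[0,15.5,-3],[0,0,0],0]]'

```text
clock: 10.55
eef_pos: [0.5473, 0.0834, 0.1958]
eef_rot: [0.0, 0.666, 0.746, 0.0]
wrist_force: [-0.3, 0.0, -1.5]
finger_gap: 0.0154
grip_force: 68.4
```

Call:
arm_command --motion '[[[0,0,0],[0,0,0],0],[[0,0,0],[0,0,0],0]]'

```text
clock: 10.8
eef_pos: [0.5469, 0.0833, 0.1957]
eef_rot: [-0.0, 0.666, 0.746, -0.0]
wrist_force: [0.1, 0.3, -2.0]
finger_gap: 0.0157
grip_force: 68.4
```

```bash
python3 st.py; python3 bar2.py
```

```text
F [-0.4641 -0.2897 -1.1259] [0.3315 0.3532 0.3432] T [ 0.0022 -0.0009 -0.0186] [0.0166 0.0103 0.019 ] P [0.5469 0.0833 0.1958] [0. 0. 0.] 11.0
[[ -6.   -4.5  -3.   -1.5  -0.    1.5   3.    4.5   6.    7.5   9.   10.5  12.   13.5  15.   16.5  18.   19.5  21.   22.5  24.   25.5  27.   28.5]
 [128.4 128.6 129.2 122.2 118.5 125.8 134.4 137.3 138.5 136.7 132.9 131.2 131.4 131.6 130.9 130.8 131.2 131.2 130.9 130.5 130.  129.5 129.8 130. ]
 [133.9 134.1 136.8 136.7 138.7 139.8 139.8 142.2 144.4 143.4 139.9 137.8 137.4 137.6 137.2 136.8 136.7 136.1 134.  130.5 125.2 125.9 130.5 129.6]]
[[ -6.   -4.5  -3.   -1.5  -0.    1.5   3.    4.5   6.    7.5   9.   10.5  12.   13.5  15.   16.5  18.   19.5  21.   22.5  24.   25.5  27.   28.5]
 [110.1 112.9 115.6 111.8 109.8 116.6 118.7 110.5 105.9 105.8 105.8 105.9 106.6 106.9 106.4 105.7 105.3 104.8 104.9 105.4 105.2 105.4 105.7 105.7]
 [115.1 118.3 121.3 119.1 117.1 115.  113.5 112.  111.6 111.4 111.1 111.3 111.6 112.3 112.8 112.5 111.7 110.8 110.1 110.5 111.4 116.  118.2 113.2]]
```

Call:
arm_command --motion '[[[0,0,-1],[0,0,0],0],[[0,0,-2],[0,0,0],0],[[0,0,-3],[0,0,0],0],[[0,0,-4],[0,0,0],0],[[0,0,-4],[0,0,0],0]]'

```text
clock: 11.68
eef_pos: [0.5469, 0.0833, 0.1997]
eef_rot: [-0.0, 0.666, 0.746, -0.0]
wrist_force: [0.6, -0.6, -4.9]
finger_gap: 0.0151
grip_force: 68.2
```

```bash
python3 st.py
```

```text
F [ 0.0726 -0.2848 -4.9022] [0.2582 0.2192 0.4447] T [-0.0106 -0.0477 -0.0013] [0.0192 0.0212 0.0361] P [0.5469 0.0834 0.1997] [0. 0. 0.] 11.875
```

Call:
arm_command --motion '[[[0,0,-2],[0,0,0],0],[[0,0,-6],[0,0,0],0],[[0,0,-11],[0,0,0],0],[[0,0,-16],[0,0,0],0],[[0,0,-20],[0,0,0],0]]'

```text
clock: 12.5
eef_pos: [0.5471, 0.0833, 0.2203]
eef_rot: [0.0, 0.666, 0.746, 0.0]
wrist_force: [0.7, 0.2, -5.6]
finger_gap: 0.0154
grip_force: 68.2
```

```bash
python3 st.py
```

```text
F [ 0.0878 -0.3877 -4.9996] [0.3889 0.1697 0.4909] T [-0.0177 -0.0293  0.0154] [0.0133 0.0291 0.032 ] P [0.5472 0.0834 0.2203] [0.0002 0.     0.0004] 12.7
```

Call:
arm_command --motion '[[[0,0,-4],[0,0,0],0],[[0,0,-11],[0,0,0],0],[[0,0,-19],[0,0,0],0],[[0,0,-27],[0,0,0],0],[[0,0,-35],[0,0,0],0]]'

```text
clock: 13.32
eef_pos: [0.5471, 0.0834, 0.2555]
eef_rot: [0.0, 0.666, 0.746, 0.0]
wrist_force: [-0.4, -0.5, -4.7]
finger_gap: 0.0153
grip_force: 68.2
```

Call:
arm_command --motion '[[[0,0,-8],[0,0,0],0],[[0,0,-16],[0,0,0],0],[[0,0,-24],[0,0,0],0],[[0,0,-32],[0,0,0],0],[[0,0,-40],[0,0,0],0]]'

```text
clock: 13.95
eef_pos: [0.547, 0.0833, 0.2953]
eef_rot: [-0.0, 0.666, 0.746, -0.0]
wrist_force: [-0.0, -0.0, -4.9]
finger_gap: 0.0153
grip_force: 68.2
```

Call:
arm_command --motion '[[[0,0,-9],[0,0,0],0],[[0,0,-19],[0,0,0],0],[[0,0,-29],[0,0,0],0],[[0,0,-39],[0,0,0],0],[[0,0,-48],[0,0,0],0]]'

```text
clock: 14.58
eef_pos: [0.5471, 0.0834, 0.3435]
eef_rot: [0.0, 0.666, 0.746, 0.0]
wrist_force: [-0.1, -0.5, -5.6]
finger_gap: 0.0153
grip_force: 68.2
```

Call:
arm_command --motion '[[[0,0,-6],[0,0,0],0],[[0,0,-8],[0,0,0],0],[[0,0,-8],[0,0,0],0]]'

```text
clock: 14.95
eef_pos: [0.5469, 0.0834, 0.3507]
eef_rot: [-0.0, 0.666, 0.746, -0.0]
wrist_force: [-0.3, 0.7, -5.2]
finger_gap: 0.0154
grip_force: 68.2
```

```bash
python3 st.py; python3 -c "
from h import *
o=r.get_obs();go([.4728,.2805,o['eef_pos'][2]],-.19)"
```

```text
F [-0.3469 -0.3289 -5.2281] [0.371  0.5255 0.7438] T [-0.0155 -0.0259  0.0205] [0.0254 0.0198 0.0381] P [0.5468 0.0834 0.3504] [0. 0. 0.] 15.15
shift [204.3 -51.1   0. ] turn [-0.001  0.     0.304] yaw now 0.114
```

```bash
python3 -c "
from h import *
A=([.5468,.0834,.35],.114)
go([.46,.185,.35],-.04,prev=A);go([.453,.284,.35],-.19,prev=A);go([.453,.284,.35],-.19,prev=([.46,.185,.35],-.04))"
```

```text
shift [110.8 -74.7   0. ] turn [0.    0.    0.154] yaw now 0.114
shift [210.  -70.4   0. ] turn [0.    0.    0.304] yaw now 0.114
shift [ 98.6 -11.    0. ] turn [0.   0.   0.15] yaw now -0.04
```

Call:
arm_command --motion '[[[3,-2,0],[0,0,0.005],0],[[9,-6,0],[0,0,0.012],0],[[17,-11,0],[0,0,0.023],0],[[26,-17,0],[0,0,0.036],0],[[35.5,-24,0],[0,0,0.05],0]]'

```text
clock: 15.78
eef_pos: [0.5185, 0.1169, 0.3508]
eef_rot: [-0.0, 0.684, 0.729, 0.0]
wrist_force: [-0.6, -0.3, -5.5]
finger_gap: 0.0152
grip_force: 68.2
```

Call:
arm_command --motion '[[[11,-8,0],[0,0,0.015],0],[[24,-18,0],[0,0,0.033],0],[[38,-28,0],[0,0,0.05],0],[[53,-38,0],[0,0,0.07],0],[[68,-46,0],[0,0,0.09],0]]'

```text
clock: 16.4
eef_pos: [0.4679, 0.1817, 0.351]
eef_rot: [-0.0, 0.716, 0.698, 0.0]
wrist_force: [-0.4, 0.2, -6.0]
finger_gap: 0.015
grip_force: 68.2
```

```bash
python3 -c "
from h import *
o=r.get_obs();print(o['eef_pos']);go([.453,.284,.35],-.19)"
```

```text
[0.46787254 0.18170988 0.35096299]
shift [101.9 -17.6   1. ] turn [-0.    -0.     0.163] yaw now -0.0265
```

Call:
arm_command --motion '[[[15,-4,0],[0,0,0.02],0],[[30,-8,0],[0,0,0.04],0],[[44,-11,0],[0,0,0.06],0],[[57,-13,0],[0,0,0.085],0],[[69,-14,0],[0,0,0.11],0]]'

```text
clock: 17.02
eef_pos: [0.4559, 0.2511, 0.3509]
eef_rot: [-0.0, 0.754, 0.657, -0.0]
wrist_force: [0.4, 0.4, -5.2]
finger_gap: 0.0153
grip_force: 68.2
```

```bash
python3 -c "
from h import *
o=r.get_obs();print(o['eef_pos']);go([.453,.284,.35],-.19);go([.453,.284,.23],-.19)"
```

```text
[0.45585354 0.25114675 0.35088924]
shift [32.2 -7.3  0.9] turn [-0.    -0.     0.054] yaw now -0.1363
shift [ 32.1  -7.3 120.9] turn [-0.    -0.     0.054] yaw now -0.1363
```

Call:
arm_command --motion '[[[10,-2,0],[0,0,0.02],0],[[19,-4,0],[0,0,0.035],0],[[26,-6,0],[0,0,0.045],0],[[30,-7,3],[0,0,0.054],0],[[32,-7,10],[0,0,0.054],0]]'

```text
clock: 17.65
eef_pos: [0.4542, 0.283, 0.3406]
eef_rot: [0.0, 0.771, 0.637, 0.0]
wrist_force: [0.2, 0.0, -4.0]
finger_gap: 0.0153
grip_force: 68.2
```

Call:
arm_command --motion '[[[0,0,10],[0,0,0],0],[[0,0,21],[0,0,0],0],[[0,0,32],[0,0,0],0],[[0,0,43],[0,0,0],0],[[0,0,54],[0,0,0],0]]'

```text
clock: 18.27
eef_pos: [0.4541, 0.2828, 0.2861]
eef_rot: [-0.0, 0.771, 0.637, -0.0]
wrist_force: [-0.7, 0.8, -5.1]
finger_gap: 0.0152
grip_force: 68.2
```

Call:
arm_command --motion '[[[0,0,11],[0,0,0],0],[[0,0,22],[0,0,0],0],[[0,0,33],[0,0,0],0],[[0,0,43],[0,0,0],0],[[0,0,51],[0,0,0],0]]'

```text
clock: 18.9
eef_pos: [0.454, 0.2828, 0.2351]
eef_rot: [-0.0, 0.771, 0.637, -0.0]
wrist_force: [0.7, 0.1, -5.2]
finger_gap: 0.0151
grip_force: 68.2
```

Call:
arm_command --motion '[[[0,0,5],[0,0,0],0],[[0,0,8],[0,0,0],0],[[0,0,9],[0,0,0],0],[[0,0,9],[0,0,0],0]]'

```text
clock: 19.4
eef_pos: [0.4542, 0.2829, 0.227]
eef_rot: [0.0, 0.771, 0.637, 0.0]
wrist_force: [1.1, -0.4, -4.8]
finger_gap: 0.0149
grip_force: 68.2
```

```bash
python3 st.py; python3 -c "
from h import *
np.set_printoptions(precision=4,suppress=True)
go([.5367,.2676,.225],-.1918)
for n in('top','scene'):
    p,d=r.capture(n);C=cloud(n,d);np.savez(f'pics/{n}9.npz',p=p,d=d)
    m=(d>0)&(C[...,2]>.03)&(C[...,2]<.13)&(C[...,0]>.39)&(C[...,0]<.56)&(C[...,1]>.2)&(C[...,1]<.35)
    if m.sum()>20:
        Q=C[m];print(n,len(Q),np.percentile(Q,[2,50,98],axis=0))
        for z in(.05,.07,.09):
            k=Q[abs(Q[:,2]-z)<.006];print(z,len(k),cv2.minAreaRect(np.float32(k[:,:2]*1000)) if len(k)>5 else '')
"
```

```text
F [-0.3464 -0.0962 -5.4439] [0.3113 0.7481 0.9202] T [-0.0315 -0.0291  0.0226] [0.0342 0.0309 0.0244] P [0.4542 0.2829 0.227 ] [0. 0. 0.] 19.6
shift [ 0.6 83.9  2.1] turn [ 0.    -0.     0.002] yaw now -0.1899
top 542 [[0.414  0.238  0.0485]
 [0.4424 0.2675 0.0764]
 [0.4749 0.3147 0.1241]]
0.05 73 ((445.5589904785156, 279.5793762207031), (72.55116271972656, 57.45310592651367), 79.5068359375)
0.07 138 ((446.1724853515625, 281.0482177734375), (74.54081726074219, 58.55195999145508), 79.48084259033203)
0.09 7 ((439.7934265136719, 244.53945922851562), (4.352282524108887, 12.797325134277344), 78.03218078613281)
scene 1109 [[0.4124 0.238  0.0474]
 [0.4399 0.2726 0.0736]
 [0.4755 0.3312 0.1217]]
0.05 178 ((424.8375549316406, 275.5502014160156), (51.2476692199707, 102.13626861572266), 22.184200286865234)
0.07 457 ((447.4246826171875, 288.2352600097656), (99.69194030761719, 59.845664978027344), 78.9603500366211)
0.09 25 ((446.94873046875, 285.07904052734375), (92.28654479980469, 11.28502368927002), 77.93241882324219)
```

Call:
arm_command --motion '[[[0,2,0],[0,0,0],0],[[0,6,0],[0,0,0],0],[[0,12,0],[0,0,0],0],[[0,20,0],[0,0,0],0],[[0,29,0],[0,0,0],0]]'

```text
clock: 20.32
eef_pos: [0.4833, 0.2772, 0.2268]
eef_rot: [0.0, 0.771, 0.637, 0.0]
wrist_force: [0.3, 1.0, -5.2]
finger_gap: 0.0154
grip_force: 68.2
```

Call:
arm_command --motion '[[[0.5,10,0],[0,0,0],0],[[0.5,20,0],[0,0,0],0],[[0.5,30,0],[0,0,0],0],[[0.5,38,0],[0,0,0],0],[[0.5,45,0],[0,0,0],0]]'

```text
clock: 20.95
eef_pos: [0.5273, 0.2692, 0.2267]
eef_rot: [-0.0, 0.771, 0.637, -0.0]
wrist_force: [-0.3, 0.3, -4.9]
finger_gap: 0.0152
grip_force: 68.2
```

Call:
arm_command --motion '[[[0,5,0],[0,0,0],0],[[0,8,0],[0,0,0],0],[[0,10,0],[0,0,0],0],[[0,10,0],[0,0,0],0]]'

```text
clock: 21.45
eef_pos: [0.5366, 0.2675, 0.2268]
eef_rot: [-0.0, 0.771, 0.637, -0.0]
wrist_force: [0.3, -0.5, -5.1]
finger_gap: 0.0154
grip_force: 68.2
```

```bash
python3 st.py; python3 -c "
from h import *
go([.5367,.2676,.2108],-.1918)"
```

```text
F [-0.05   -0.2578 -4.9993] [0.3071 0.1196 0.1729] T [-0.0083 -0.031  -0.0011] [0.0253 0.0165 0.0357] P [0.5364 0.2676 0.2268] [0. 0. 0.] 21.65
shift [ 0.1  0.3 16. ] turn [-0.     0.     0.002] yaw now -0.1897
```

Call:
arm_command --motion '[[[0,0,3],[0,0,0],0],[[0,0,7],[0,0,0],0],[[0,0,11],[0,0,0],0],[[0,0,13],[0,0,0],0],[[0,0,14],[0,0,0],0]]'

```text
clock: 22.28
eef_pos: [0.5366, 0.2675, 0.2125]
eef_rot: [-0.0, 0.771, 0.637, -0.0]
wrist_force: [-0.9, -0.0, -4.8]
finger_gap: 0.015
grip_force: 68.2
```

```bash
python3 st.py
```

```text
F [-0.0106  0.845  -5.3511] [0.5194 0.4815 0.5115] T [-0.0192 -0.026   0.0382] [0.0215 0.0189 0.0165] P [0.5367 0.2675 0.2128] [0.0001 0.     0.0001] 22.475
```

Call:
arm_command --motion '[[[0,0,0.7],[0,0,0],0],[[0,0,1.4],[0,0,0],0],[[0,0,2],[0,0,0],0],[[0,0,2],[0,0,0],0]]'

```text
clock: 22.98
eef_pos: [0.5367, 0.2674, 0.2109]
eef_rot: [-0.0, 0.771, 0.637, 0.0]
wrist_force: [-0.0, -0.1, -4.1]
finger_gap: 0.0153
grip_force: 68.5
```

```bash
python3 st.py
```

```text
F [-0.1815 -0.2318 -3.9506] [0.3359 0.5412 0.5716] T [-0.0211  0.0796  0.0093] [0.0374 0.0099 0.0225] P [0.5366 0.2675 0.2109] [0. 0. 0.] 23.175
```

Call:
arm_command --motion '[[[0,0,0.4],[0,0,0],0],[[0,0,0.7],[0,0,0],0],[[0,0,0.7],[0,0,0],0]]'

```text
clock: 23.55
eef_pos: [0.5367, 0.2674, 0.2108]
eef_rot: [-0.0, 0.771, 0.637, 0.0]
wrist_force: [-3.0, -1.6, 3.0]
finger_gap: 0.0147
grip_force: 69.2
```

```bash
python3 st.py
```

```text
F [-2.7858 -1.4649  3.7986] [0.5428 0.2529 0.3392] T [-0.2107  0.6536 -0.0245] [0.0223 0.067  0.0298] P [0.5367 0.2674 0.2108] [0. 0. 0.] 23.75
```

Call:
arm_command --motion '[[[0,0,0],[0,0,0],0],[[0,0,0],[0,0,0],0]]' --grip_force 20

```text
clock: 24.0
eef_pos: [0.5367, 0.2675, 0.2108]
eef_rot: [-0.0, 0.771, 0.637, 0.0]
wrist_force: [-2.4, -1.3, 6.2]
finger_gap: 0.0153
grip_force: 69.7
```

Call:
arm_command --motion '[[[0,0,0],[0,0,0],0.25],[[0,0,0],[0,0,0],0.4],[[0,0,0],[0,0,0],0.5],[[0,0,0],[0,0,0],0.5]]'

```text
clock: 24.5
eef_pos: [0.5368, 0.2675, 0.2099]
eef_rot: [0.0, 0.771, 0.637, 0.0]
wrist_force: [-0.1, 0.7, -0.3]
finger_gap: 0.0429
grip_force: 0.0
```

```bash
python3 st.py
```

```text
F [-0.0762 -0.3955 -0.4305] [0.4724 0.5599 0.1283] T [-0.0132  0.0076  0.0017] [0.0188 0.0181 0.0147] P [0.5367 0.2675 0.21  ] [0. 0. 0.] 24.7
```

Released. Rise straight up and wait, then verify numerically.

Call:
arm_command --motion '[[[0,0,-8],[0,0,0],0.6],[[0,0,-25],[0,0,0],0.6],[[0,0,-55],[0,0,0],0.6],[[0,0,-95],[0,0,0],0.6],[[0,0,-120],[0,0,0],0.6]]'

```text
clock: 25.32
eef_pos: [0.5374, 0.2675, 0.333]
eef_rot: [0.0, 0.771, 0.637, 0.002]
wrist_force: [0.5, -0.2, -0.1]
finger_gap: 0.0513
grip_force: 0.0
```

Call:
arm_command --motion '[[[0,-20,-20],[0,0,0],0.6],[[0,-60,-20],[0,0,0],0.6],[[0,-75,-20],[0,0,0],0.6],[[0,-75,-20],[0,0,0],0.6],[[0,-75,-20],[0,0,0],0.6]]'

```text
clock: 25.95
eef_pos: [0.4642, 0.2809, 0.35]
eef_rot: [0.001, 0.771, 0.636, 0.0]
wrist_force: [0.3, 0.4, 0.2]
finger_gap: 0.0511
grip_force: 0.0
```

```bash
cat > chk.py <<'E'
from h import *
np.set_printoptions(precision=4,suppress=True)
o=r.get_obs();print(o['clock'],o['wrist_force'])
s0=np.load('pics/scene0.npz');p,d=r.capture('scene');C=cloud('scene',d)
m=(d>0)&(C[...,2]>.06)&(C[...,2]<.085)&(C[...,0]>.44)&(C[...,0]<.62)&(C[...,1]>.18)&(C[...,1]<.35)
Q=C[m];print('carrier',len(Q),cv2.minAreaRect(np.float32(Q[:,:2]*1000)))
for n,D in(('before',s0['d']),('now',d)):
    C=cloud('scene',D);m=(C[...,2]>.21)&(C[...,2]<.27)&(abs(C[...,0]-.536)<.03)&(abs(C[...,1]-.268)<.03)&(D>0)
    print(n,'handle',m.sum(),C[m].mean(0),C[m][:,2].max())
v,u=np.nonzero((cv2.cvtColor(p,cv2.COLOR_RGB2GRAY)<60)[180:206,240:262]);print('dark handle px now',u.mean()+240,v.mean()+180,len(u))
v,u=np.nonzero((cv2.cvtColor(s0['p'],cv2.COLOR_RGB2GRAY)<60)[180:206,240:262]);print('before',u.mean()+240,v.mean()+180,len(u))
E
python3 chk.py
```

```text
25.95 [0.2649 0.4103 0.171 ]
carrier 394 ((559.485595703125, 262.78973388671875), (100.68975830078125, 122.53181457519531), 79.99100494384766)
before handle 219 [0.5319 0.2631 0.2342] 0.25615531819955656
now handle 219 [0.5316 0.263  0.2343] 0.2555794487207167
dark handle px now 251.03108808290156 194.86010362694302 193
before 251.19473684210527 194.86315789473684 190
```

Call:
arm_command --motion '[[[0,0,0],[0,0,0],0.6],[[0,0,0],[0,0,0],0.6],[[0,0,0],[0,0,0],0.6],[[0,0,0],[0,0,0],0.6],[[0,0,0],[0,0,0],0.6]]'

```text
clock: 26.62
eef_pos: [0.463, 0.2816, 0.3501]
eef_rot: [-0.0, 0.771, 0.637, -0.0]
wrist_force: [0.8, 0.3, 0.4]
finger_gap: 0.0513
grip_force: 0.0
```

```bash
python3 chk.py
```

```text
26.625 [0.7568 0.289  0.4486]
carrier 396 ((559.768310546875, 263.17559814453125), (97.88813781738281, 124.68745422363281), 79.64599609375)
before handle 219 [0.5319 0.2631 0.2342] 0.25615531819955656
now handle 222 [0.5315 0.2629 0.2345] 0.25543695635054275
dark handle px now 251.01546391752578 194.840206185567 194
before 251.19473684210527 194.86315789473684 190
```

Call:
arm_command --motion '[[[0,0,0],[0,0,0],0.6],[[0,0,0],[0,0,0],0.6],[[0,0,0],[0,0,0],0.6],[[0,0,0],[0,0,0],0.6],[[0,0,0],[0,0,0],0.6]]'

```text
clock: 27.3
eef_pos: [0.463, 0.2816, 0.3501]
eef_rot: [-0.0, 0.771, 0.637, -0.0]
wrist_force: [0.8, -0.5, -0.2]
finger_gap: 0.0512
grip_force: 0.0
```

Call:
arm_command --motion '[[[0,0,0],[0,0,0],0.6],[[0,0,0],[0,0,0],0.6],[[0,0,0],[0,0,0],0.6],[[0,0,0],[0,0,0],0.6],[[0,0,0],[0,0,0],0.6]]'

```text
clock: 27.92
eef_pos: [0.463, 0.2816, 0.3501]
eef_rot: [0.0, 0.771, 0.637, -0.0]
wrist_force: [0.2, 0.3, 0.3]
finger_gap: 0.0512
grip_force: 0.0
```

Run:
```python
from h import *
np.set_printoptions(precision=4,suppress=True)
g=[]
for i in range(8):
    p,d=r.capture('scene');g.append(cv2.cvtColor(p,cv2.COLOR_RGB2GRAY).astype(float)[215:300,215:300])
g=np.array(g);print('std in carrier window',g.std(0).mean(),np.percentile(g.std(0),99.5))
C=cloud('scene',d);m=(d>0)&(C[...,2]>.04)&(C[...,2]<.075)&(C[...,0]>.48)&(C[...,0]<.58)&(C[...,1]>.2)&(C[...,1]<.33)
Q=C[m];print(cv2.minAreaRect(np.float32(Q[:,:2]*1000)),Q[:,2].min(),np.percentile(Q[:,2],[1,99]))
p0=np.load('pics/top0.npz')['p'].astype(int);pt,_=r.capture('top');df=(abs(pt.astype(int)-p0).sum(2)>90).astype(np.uint8)
n,l,st,_=cv2.connectedComponentsWithStats(df);print(st[1:][st[1:,4]>25])
print(r.get_obs()['clock'])
```

```text
std in carrier window 1.8175567168768125 4.872627181733898
((528.141357421875, 269.3526611328125), (100.70446014404297, 60.34014892578125), 80.29487609863281) 0.040096100401903666 [0.0406 0.0697]
[[  380   141    18    25    64]
 [   88   179   167   301 23733]
 [   74   216     4    13    26]
 [   79   238    10    20    67]
 [  304   245    30    29   115]
 [  336   245     7    17    46]
 [  214   247    47    32   684]
 [   68   264    19    37   359]
 [    0   362    62    55  1839]
 [  118   373    21    12    81]
 [  119   398    18     8    34]
 [  121   410    12     7    27]
 [  122   416    13    10    46]
 [    0   471     8     9    43]]
28.375
```

```bash
python3 -c "
from bench import r
print(r.hand_in())"
```

```text
the job is handed in; nothing more can be done
None
```

The rod is back in the drain stand, its handle at the same height and spot as at the start. The carrier hangs still from its hook over the drip tray; the job was handed in at about 28 s with nothing touching the gripper, though I did not explain a small image change near the wash bottle.

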